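# Load the reader and hold its spring key at the reading mark

## Task

Pick the round metal sample disc off the bench, lay it flat in the round nest on top of the reader and let go of it. Then press the reader's spring-loaded key down to half of its 16 mm travel, where its top is level with the tops of the two steel posts beside it, without ever pushing it to its bottom stop, and keep it there: a reading needs at least two seconds, and the program finishes with the robot still holding the key at that mark. Leave the square tile, the beaker and the bottle where they stand.

Things in the scene. Friction and masses are not known exactly. Their poses are not given: they have to be found in the camera images.
- reader: low beige bench reader, fixed to the bench, 180 mm (its x) by 280 mm (its y), flat top 50 mm above the bench; origin: centre of its underside; x points to its far long edge, along which a raised panel (35 mm wide, centred at x = +70 mm) stands 18 mm above the top; z up. It stands in different places and yaws
- nest (a point): middle of the nest's floor on the reader's flat top, at (-20, +65) mm from the reader's origin, 50 mm above the bench, axes as the reader's. The nest, with a black floor, lies between two curved steel rims, on its +x and -x sides, 4 mm high, 6 mm thick, inner radius 22.5 mm (2.5 mm of play round the disc). Its +y and -y sides have no rim: gaps about 28 mm wide for the fingers
- key_top (a point): centre of the key's top face: round grey cap 32 mm across, 10 mm high, on a steel stem, at (-20, -65) mm from the reader's origin; 84 mm above the bench when up; moves with the key. Two fixed steel posts 10 mm thick stand 32 mm from its axis, towards the reader's +x and -x; their tops are 76 mm above the bench, the key top's height at half travel
- key (a joint): travel of the spring key in m: 0 up, grows as it is pressed straight down, 0.016 at its bottom stop, reading mark at 0.008. The spring pushes it back up with about 4.5 N at the start of the travel, 10 N at the mark and 16 N at the bottom
- disc: the sample: flat round aluminium-coloured disc, 40 mm in diameter, 8 mm thick, about 60 g, lying flat on the bench to the robot's right; origin: its centre, z along its axis
- tile: bystander: flat square tile of the same metal, 42 by 42 mm, 8 mm thick, lying flat on the bench to the robot's right; the disc and the tile may have changed places; origin: its centre
- beaker: bystander: empty glass beaker, 70 mm in diameter, 85 mm high, standing to the robot's right, outside the disc and tile; origin: centre of its underside
- bottle: bystander: blue plastic bottle, 70 mm in diameter, 190 mm high, standing to the robot's left outside the reader; origin: centre of its underside
There are look-alikes about, which are no part of the job. Leave any black look-alike of the disc alone.

How it is judged:
By the outcome, as a careful person would: the job done as asked, in the order asked, and still so for the second after the job is handed in, while the arm keeps its last pose, push and grip.
It also fails if it takes over 51 s, if anything falls off the work surface, if the arm or the gripper's body presses on something with over 40 N, if the wrist force passes 120 N, or if a joint passes its speed limit or range.

## Robot

A 6-joint arm with a two-finger parallel gripper is mounted at the origin on the work surface. World frame = base frame: x ahead of the robot, y to its left, z up, the work surface at z = 0. Lengths are in m, angles in rad, forces in N, time in s.
With the tool pointing down it reaches from about 0.275 to 0.875 m from the base axis. Payload 12.5 kg.
Tool frame: the origin (TCP) lies between the finger pads; the fingertips stand 14 mm ahead of it and the grasp point (between the pads) lies 5 mm behind it; y points along the fingers, z is the direction in which the jaws open and shut, and the axes are right-handed (so a half turn about y gives the same grasp; the last joint's range is limited). The gripper opens to 85 mm and grips with 20 to 120 N. Pads are 22 mm wide; open, the fingers measure 114 mm over their backs; the gripper's body (76 mm by 85 mm) begins 54 mm behind the grasp point. The pads swing forward as they close: fully open they stand 13 mm farther back than shut.
Start: joints at [1.074, 0.351, 1.652, -0, 1.139, -0.085], TCP at [0.22, 0.504, 0.245] pointing down, gripper open.
Joint ranges: [-2.75, 2.75], [-0.79, 2.1], [0.01, 2.65], [-1.57, 4.71], [0.07, 3.14], [-2.87, 2.87]. Speed limits (rad/s): [2.22, 2.22, 2.79, 3.14, 3.14, 3.14].

## Interface

Orientations are given as a unit quaternion [x, y, z, w].
In Python, from cell import manip gives the robot as it stands.
- The arm moves only by the tool carry_out, never from a script. Its argument "motion" is a list of rows, each an object with "gripper": the opening, from 0 (shut) to 1 (fully open); "slide": the shift along the tool's x, y, z in mm, a list of three; "roll": the turn about the tool's y in degrees. In form: [{"gripper": gripper, "slide": [dx, dy, dz], "roll": roll}, ...]. A call has 1 to 20 rows; each row is the pose to reach, as a shift and turn from the pose measured when the call began, along the tool's axes at that moment; what a row does not reach only later rows make up. A row lasts 1/8 s, in which the tool goes at most 62.5 mm and 10.7 degrees, less where a joint would pass 70% of its speed; a pose out of reach is approached as far as the arm can. A call with a gripper value outside its range is refused whole. The fingers move at their own pace and stop on an object; the grip force is fixed at half the most. Time passes only in rows, so rows that repeat a pose let the fingers close. It gives the time, the measured TCP pose, the force and the opening at its end, in the units of the state.
- manip.observe(): the state, without advancing time (a new reading comes with each control period).
- manip.capture(name): name is "scene" or "top"; returns (picture, depth): 384x512x3 uint8, red, green, blue; 384x512 float32, m along the optical axis (not along the pixel's ray), 0 where there is no reading.
- manip.camera_params(name): a dict with "fx", "fy", "cx", "cy" (pixels), "xyz" and "rotation" of the camera in the world. Camera axes: x right, y up, looking along -z (the intrinsics and any distortion apply to the point x, -y, -z); pixel columns grow to the right and rows downward; lengths in m; the calibration is good to about 2 mm. A picture is of the moment at which its call begins. camera_params takes no time and is no camera call.
- manip.finish_job(): hands the job in, once; it reports no verdict.
The state is a dict: "time_s": time; "joints": joint angles; "joint_velocities": joint speeds; "tau": joint torques, N m; "position": TCP position; "tcp_rot": TCP orientation; "ft_force": force on the tool from outside, world axes, zero at the start; "ft_torque": the same for the moment, N m; "gripper_width": finger opening in m.
Only numpy, scipy, OpenCV 4.12 (cv2) and the standard library are available. Lean on these libraries where they do the work, as an engineer would, in place of code of your own. Each camera call takes 0.05 s, during which the arm holds its last target.

## Working session

There is one attempt and no reset: what is moved stays moved. The work goes in short steps, Python scripts to look and compute and a tool call to move; the robot and the scene stay as the last step left them, time stands still between calls to the robot, and variables do not carry over. Pictures are saved under pics/ and viewed, and the job is handed in when it is done.

Besides the shell and the picture viewer there is one more tool, called after "Call:" as name(argument=value, ...) on one line, values as JSON. carry_out: Moves the arm, as the interface text tells. Its arguments: {"type":"object","properties":{"motion":{"type":"array"}},"required":["motion"]}

```bash
mkdir -p pics; ls
cat > h.py <<'E'
import numpy as np, cv2
from cell import manip
from scipy.spatial.transform import Rotation as R
def cap(n,tag):
    p,d=manip.capture(n); cv2.imwrite(f'pics/{tag}.png',cv2.cvtColor(p,cv2.COLOR_RGB2BGR)); np.save(f'{tag}_d.npy',d); return p,d
E
python3 - <<'E'
from h import *
for n in('scene','top'):
    cap(n,n+'1'); print(n,manip.camera_params(n))
s=manip.observe()
for k in s: print(k,np.round(s[k],4))
E
```

```text
pics
scene {'fx': 421.96413886940456, 'fy': 421.96413886940456, 'cx': 253.02629465797128, 'cy': 185.09119160007802, 'xyz': array([ 1.04270545, -0.47768585,  1.1127506 ]), 'rotation': array([0.27450263, 0.12613717, 0.38200244, 0.87339101])}
top {'fx': 450.7174418971705, 'fy': 450.7174418971705, 'cx': 256.00749020417385, 'cy': 192.24659817701635, 'xyz': array([ 0.35405938, -0.0110463 ,  1.21988481]), 'rotation': array([-0.04963986,  0.04955213,  0.71489233, -0.69570786])}
time_s 0.1
joints [ 1.0744  0.3512  1.6523  0.      1.1391 -0.0846]
joint_velocities [-0.0003 -0.0002 -0.0019 -0.0015 -0.0013 -0.0012]
tau [ 1.40000e-03 -5.06821e+01 -2.91879e+01 -0.00000e+00  2.50000e-03
  0.00000e+00]
position [0.22   0.5038 0.2448]
tcp_rot [ 0.6925 -0.1447  0.1445 -0.6918]
ft_force [-0.3554 -0.0245 -0.1447]
ft_torque [ 0.0362 -0.0596  0.034 ]
gripper_width 0.0855
```

View pics/scene1.png

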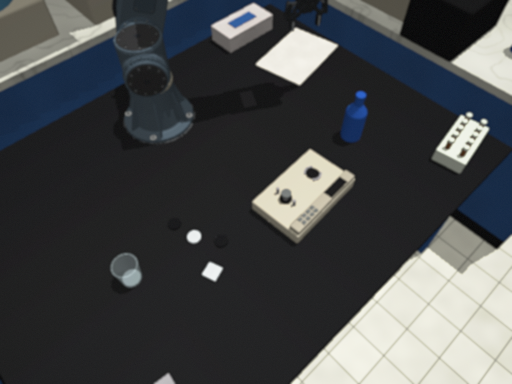

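View pics/top1.png

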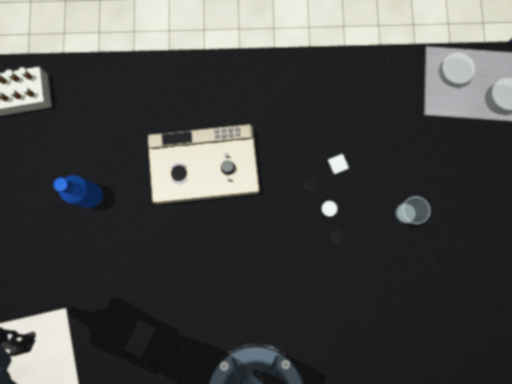

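Top view: the bright disc is at (329,208) and the square tile at (338,163). Two black look-alikes sit at (310,186) and (338,237). The reader is centred near (204,164), with the nest at (179,173) and the key at (228,167). The disc is the round, metal-bright one; an enlarged crop will confirm it.

```bash
cat >> h.py <<'E'
def ray(n,u,v):
    c=manip.camera_params(n); d=np.array([(u-c['cx'])/c['fx'],-(v-c['cy'])/c['fy'],-1.]); return np.array(c['xyz']),R.from_quat(c['rotation']).apply(d)
def onplane(n,u,v,z):
    o,d=ray(n,u,v); return o+d*(z-o[2])/d[2]
def proj(n,P):
    c=manip.camera_params(n); q=R.from_quat(c['rotation']).inv().apply(np.array(P)-c['xyz']); return c['cx']-c['fx']*q[0]/q[2], c['cy']+c['fy']*q[1]/q[2]
E
python3 - <<'E'
from h import *
t=cv2.imread('pics/top1.png'); s=cv2.imread('pics/scene1.png')
a=cv2.resize(t[140:260,290:410],(400,400),interpolation=cv2.INTER_CUBIC); a=np.clip(a*1.0,0,255).astype(np.uint8)
b=cv2.resize(s[200:300,150:250],(400,400),interpolation=cv2.INTER_CUBIC)
c=cv2.resize(t[110:215,140:270],(400,323),interpolation=cv2.INTER_CUBIC)
e=cv2.resize(s[140:250,240:370],(400,338),interpolation=cv2.INTER_CUBIC)
def pad(i): return cv2.copyMakeBorder(i,0,400-i.shape[0],0,0,cv2.BORDER_CONSTANT)
cv2.imwrite('pics/crop1.png',cv2.resize(np.vstack([np.hstack([a,b]),np.hstack([pad(c),pad(e)])]),(600,600)))
for n,im,z in(('top',t,.008),('scene',s,.008)):
    g=cv2.cvtColor(im,cv2.COLOR_BGR2GRAY); h=cv2.cvtColor(im,cv2.COLOR_BGR2HSV)
    m=((g>110)*255).astype(np.uint8)
    k,l,st,ce=cv2.connectedComponentsWithStats(m)
    for i in range(1,k):
        if 60<st[i,4]<600: print(n,'blob',st[i],ce[i].round(1),onplane(n,*ce[i],z).round(4))
    m=((h[...,0]>10)&(h[...,0]<32)&(h[...,1]>20)&(g>110)).astype(np.uint8)*255
    if n=='top': m[:100]=0
    else: m[270:]=0
    cs,_=cv2.findContours(m,cv2.RETR_EXTERNAL,cv2.CHAIN_APPROX_NONE)
    for q in cs:
        if cv2.contourArea(q)>2000: print(n,'beige',cv2.contourArea(q),cv2.minAreaRect(q),cv2.approxPolyDP(q,6,True)[:,0].tolist())
E
```

```text
top blob [328 154  21  20 287] [337.9 163.5] [ 0.5987 -0.2396  0.008 ]
top blob [321 201  17  16 214] [329.1 208.2] [ 0.4764 -0.2093  0.008 ]
top blob [397 203  19  20 290] [405.9 212.5] [ 0.4591 -0.4157  0.008 ]
top blob [234 349  41  12 336] [254.8 354.3] [0.1027 0.0013 0.008 ]
top blob [281 360   9   9  66] [285.2 364.1] [ 0.0764 -0.0762  0.008 ]
top blob [220 362   9   9  63] [223.8 365.8] [0.0763 0.082  0.008 ]
top beige 6726.5 ((202.04701232910156, 163.15135192871094), (68.77371215820312, 107.19085693359375), 84.05313110351562) [[250, 125], [192, 130], [190, 143], [166, 147], [161, 134], [148, 135], [152, 200], [257, 191]]
scene blob [  0   0  40  17 267] [16.4  5.9] [-1.0292 -0.0745  0.008 ]
scene blob [187 230  15  14 162] [193.7 236.1] [ 0.4778 -0.2132  0.008 ]
scene blob [118 256  23  31 294] [131.  276.2] [ 0.4584 -0.419   0.008 ]
scene blob [202 262  21  20 265] [212.  271.1] [ 0.6002 -0.2436  0.008 ]
scene blob [154 373  21  11 126] [165.3 379.7] [ 0.7414 -0.5054  0.008 ]
scene beige 4593.0 ((304.2500305175781, 190.25), (58.689857482910156, 90.50965881347656), 45.0) [[311, 149], [252, 201], [296, 237], [354, 180]]
```

View pics/crop1.png

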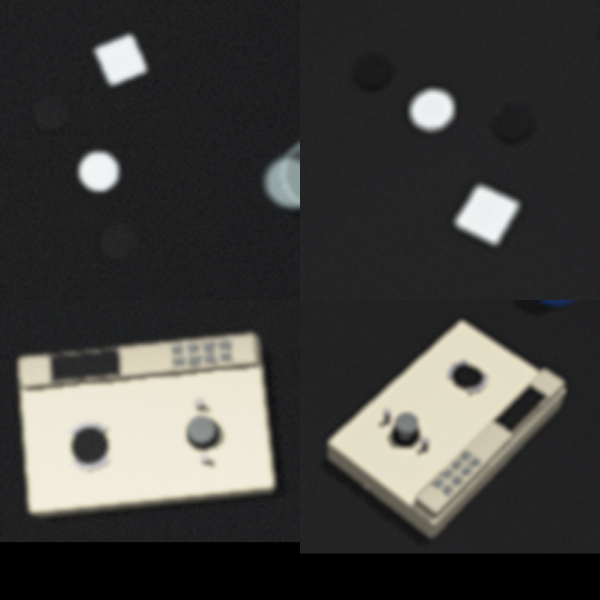

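The crop confirms it. The disc is the round bright item at top (329,208) / scene (194,236), the tile is the bright square, and the two dark round ones are the look-alikes to leave alone. Now the reader features.

Run:
```python
from h import *
# dark nest and edges
res={}
for n,win,kw in(('top',(160,155,200,192),(219,158,238,177)),('scene',(298,162,328,185),(276,184,297,206))):
    im=cv2.imread(f'pics/{n}1.png'); g=cv2.cvtColor(im,cv2.COLOR_BGR2GRAY)
    x0,y0,x1,y1=win; m=(g[y0:y1,x0:x1]<110).astype(np.uint8)
    k,l,st,ce=cv2.connectedComponentsWithStats(m); i=1+np.argmax(st[1:,4])
    c=ce[i]+[x0,y0]; print(n,'nest',st[i],c.round(1),onplane(n,*c,.05).round(4))
    # weighted darkness centroid
    x0,y0,x1,y1=kw; sub=im[y0:y1,x0:x1]; big=cv2.resize(sub,None,fx=14,fy=14,interpolation=cv2.INTER_NEAREST); cv2.imwrite(f'pics/key_{n}.png',big)
    x0,y0,x1,y1=win; big=cv2.resize(im[y0:y1,x0:x1],None,fx=14,fy=14,interpolation=cv2.INTER_NEAREST); cv2.imwrite(f'pics/nest_{n}.png',big)
a=[cv2.resize(cv2.imread(f'pics/{k}.png'),(300,300)) for k in('key_top','key_scene','nest_top','nest_scene')]
cv2.imwrite('pics/feat.png',np.vstack([np.hstack(a[:2]),np.hstack(a[2:])]))
# reader low edges, top view: near edge (bottom), left and right edges at z=.05
im=cv2.imread('pics/top1.png').astype(float); g=im.mean(2)
def edge_cols(us,v0,v1): # vertical scan, last bright->dark
    o=[]
    for u in us:
        c=g[v0:v1,u]; d=np.where((c[:-1]>=120)&(c[1:]<120))[0][-1]; o.append((u,v0+d+(c[d]-120)/(c[d]-c[d+1])))
    return np.array(o)
e=edge_cols(range(158,252),180,210)
P=np.array([onplane('top',u,v,.05) for u,v in e]); vx,vy,x,y=cv2.fitLine(P[:,:2].astype(np.float32),cv2.DIST_HUBER,0,.01,.01).ravel()
print('near edge dir',vx,vy,'pt',x,y,'yaw',np.degrees(np.arctan2(-vx,vy)) if vy>0 else np.degrees(np.arctan2(vx,-vy)))
def edge_rows(vs,u0,u1,left):
    o=[]
    for v in vs:
        c=g[v,u0:u1]
        if left: d=np.where((c[:-1]<120)&(c[1:]>=120))[0][0]
        else: d=np.where((c[:-1]>=120)&(c[1:]<120))[0][-1]
        o.append((u0+d+(c[d]-120)/(c[d]-c[d+1]),v))
    return np.array(o)
for nm,e in(('left',edge_rows(range(155,195),140,160,True)),('right',edge_rows(range(146,186),245,270,False))):
    P=np.array([onplane('top',u,v,.05) for u,v in e]); vx,vy,x,y=cv2.fitLine(P[:,:2].astype(np.float32),cv2.DIST_HUBER,0,.01,.01).ravel()
    print(nm,'dir',vx,vy,'pt',x,y,'yaw',np.degrees(np.arctan(vy/vx)))
for p in((310,186),(338,237)): print('black',onplane('top',*p,.008))
```

```text
top nest [ 12  11  14  15 176] [178.5 172.7] [0.577  0.1899 0.05  ]
scene nest [  8   6  13  10 104] [311.9 172.8] [0.5748 0.1876 0.05  ]
near edge dir 0.07947621 -0.9968368 pt 0.5118521 0.09992414 yaw 4.558459
left dir 0.99666804 0.08156468 pt 0.5781514 0.265632 yaw 4.6785088
right dir 0.9968725 0.07902667 pt 0.59087306 -0.015144856 yaw 4.532621
black [ 0.53845265 -0.1605023   0.008     ]
black [ 0.3983643  -0.22935905  0.008     ]
```

View pics/feat.png

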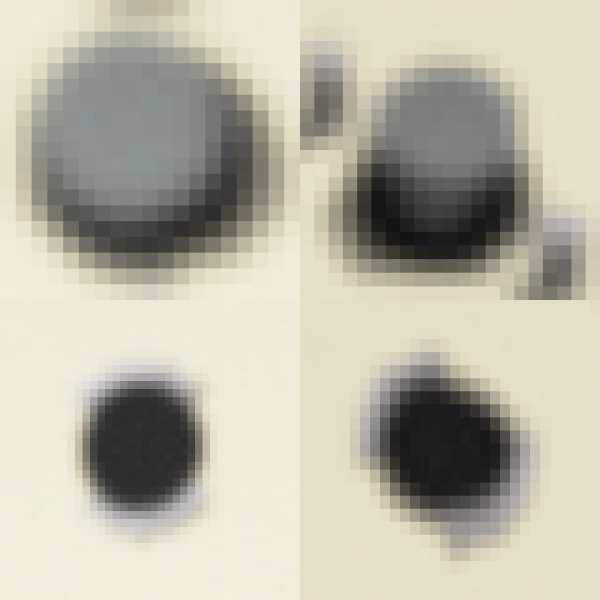

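```bash
cat >> h.py <<'E'
def go(P,yaw_deg,show=True):
    """slide (mm, tool axes) and roll to reach TCP P pointing straight down, jaws along reader y for reader yaw; both half-turn options"""
    s=manip.observe(); Rm=R.from_quat(s['tcp_rot']); A=Rm.as_matrix()
    sl=A.T@(np.array(P)-s['position'])*1000
    y=np.radians(yaw_deg); zt=np.array([-np.sin(y),np.cos(y),0]); r=[]
    for sg in(1,-1):
        w=A.T@(sg*zt); r.append(np.degrees(np.arctan2(w[0],w[2])))  # rot about y: z->(sin,0,cos)
    print('pos',np.round(s['position'],4),'t',s['time_s'],'slide',sl.round(1),'roll opts',np.round(r,1),'j6',round(s['joints'][5],3),'F',np.round(s['ft_force'],1),'w',round(s['gripper_width'],4))
    return sl
E
python3 - <<'E'
from h import *
s=manip.observe(); print(R.from_quat(s['tcp_rot']).as_matrix().round(3))
go([.477,-.211,.245],4.6); go([.477,-.211,.08],4.6)
E
```

```text
[[ 0.916 -0.     0.4  ]
 [-0.4   -0.001  0.916]
 [-0.    -1.    -0.001]]
pos [0.22   0.5038 0.2448] t 0.1 slide [ 5.216e+02  3.000e-01 -5.521e+02] roll opts [-28.2 151.8] j6 -0.085 F [-0.4 -0.  -0.1] w 0.0855
pos [0.22   0.5038 0.2448] t 0.1 slide [ 521.7  165.3 -552. ] roll opts [-28.2 151.8] j6 -0.085 F [-0.4 -0.  -0.1] w 0.0855
```

Call:
carry_out(motion=[{"gripper": 0.65, "slide": [30, 0, -32], "roll": -2}, {"gripper": 0.65, "slide": [65, 0, -69], "roll": -4}, {"gripper": 0.65, "slide": [100, 0, -106], "roll": -6}, {"gripper": 0.65, "slide": [135, 0, -143], "roll": -8}, {"gripper": 0.65, "slide": [170, 0, -180], "roll": -10}, {"gripper": 0.65, "slide": [205, 0, -217], "roll": -12}, {"gripper": 0.65, "slide": [240, 0, -254], "roll": -14}, {"gripper": 0.65, "slide": [275, 0, -291], "roll": -16}, {"gripper": 0.65, "slide": [310, 0, -328], "roll": -18}, {"gripper": 0.65, "slide": [345, 0, -365], "roll": -20}, {"gripper": 0.65, "slide": [380, 0, -402], "roll": -22}, {"gripper": 0.65, "slide": [415, 0, -439], "roll": -24}, {"gripper": 0.65, "slide": [450, 0, -476], "roll": -26}, {"gripper": 0.65, "slide": [485, 0, -513], "roll": -28}, {"gripper": 0.65, "slide": [510, 0, -540], "roll": -28}, {"gripper": 0.65, "slide": [522, 0, -552], "roll": -28}, {"gripper": 0.65, "slide": [522, 0, -552], "roll": -28}, {"gripper": 0.65, "slide": [522, 0, -552], "roll": -28}])

```text
time_s: 2.35
position: [0.4771, -0.2099, 0.2453]
tcp_rot: [0.707, 0.027, -0.028, -0.706]
ft_force: [0.3, 0.6, 0.4]
gripper_width: 0.0554
```

Run:
```python
from h import *
go([.477,-.211,.05],4.6)
p,d=cap('scene','scene2'); q=cv2.resize(p[150:300,100:300],(800,600),interpolation=cv2.INTER_CUBIC); cv2.imwrite('pics/s2.png',q[...,::-1])
print(proj('scene',manip.observe()['position']))
```

```text
pos [ 0.4771 -0.2099  0.2453] t 2.35 slide [ -0.  195.3  -1. ] roll opts [ -0.2 179.8] j6 -2.151 F [0.3 0.6 0.4] w 0.0554
(np.float64(182.62028431741106), np.float64(189.86902798502734))
```

View pics/s2.png

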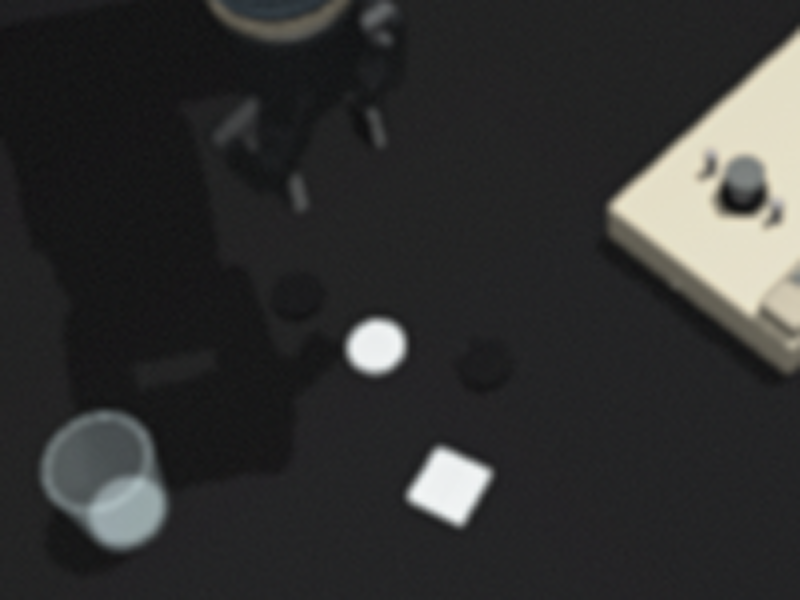

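The scene crop shows the fingertips straddling a point above the disc, which is at crop (376,346). The two black look-alikes at (299,296) and (484,364) are clear of the finger line.

Call:
carry_out(motion=[{"gripper": 0.65, "slide": [0, 25, -1], "roll": 0}, {"gripper": 0.65, "slide": [0, 60, -1], "roll": 0}, {"gripper": 0.65, "slide": [0, 95, -1], "roll": 0}, {"gripper": 0.65, "slide": [0, 130, -1], "roll": 0}, {"gripper": 0.65, "slide": [0, 160, -1], "roll": 0}, {"gripper": 0.65, "slide": [0, 185, -1], "roll": 0}, {"gripper": 0.65, "slide": [0, 205, -1], "roll": 0}, {"gripper": 0.65, "slide": [0, 215, -1], "roll": 0}, {"gripper": 0.65, "slide": [0, 215, -1], "roll": 0}])

```text
time_s: 3.52
position: [0.477, -0.2105, 0.0304]
tcp_rot: [0.707, 0.027, -0.028, -0.706]
ft_force: [0.1, 0.2, 0.1]
gripper_width: 0.0555
```

Run:
```python
from h import *
go([.477,-.211,.016],4.6)
p,d=cap('scene','scene3'); q=cv2.resize(p[200:275,150:250],(800,600),interpolation=cv2.INTER_CUBIC); cv2.imwrite('pics/s3.png',q[...,::-1])
p,d=cap('top','top3'); q=cv2.resize(p[170:245,280:380],(800,600),interpolation=cv2.INTER_CUBIC); cv2.imwrite('pics/t3.png',q[...,::-1])
```

```text
pos [ 0.477  -0.2105  0.0304] t 3.525 slide [-0.  14.4 -0.5] roll opts [-1.000e-01  1.799e+02] j6 -2.153 F [0.1 0.2 0.1] w 0.0555
```

View pics/s3.png

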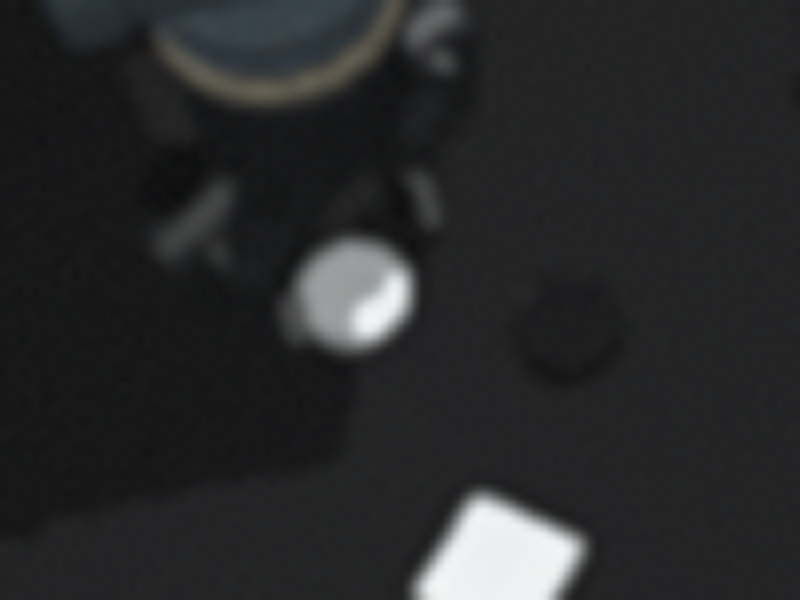

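View pics/t3.png

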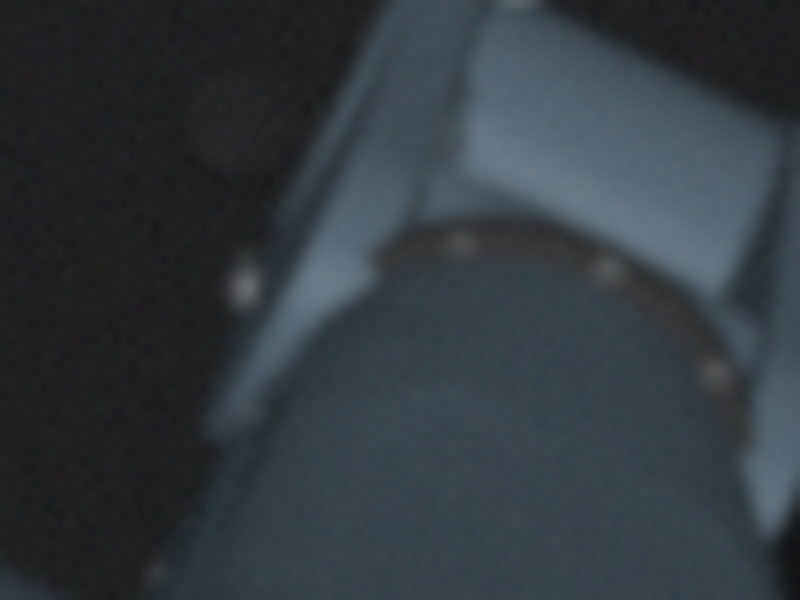

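The scene crop shows the disc between the two fingertips, left at (297,325) and right at (428,210). The top view is blocked by the wrist. Descending the rest of the way.

Call:
carry_out(motion=[{"gripper": 0.65, "slide": [0, 6, 0], "roll": 0}, {"gripper": 0.65, "slide": [0, 11, 0], "roll": 0}, {"gripper": 0.65, "slide": [0, 14, 0], "roll": 0}, {"gripper": 0.65, "slide": [0, 14.5, 0], "roll": 0}])

```text
time_s: 4.12
position: [0.4773, -0.2109, 0.0164]
tcp_rot: [0.707, 0.028, -0.028, -0.706]
ft_force: [0.2, -0.9, 0.3]
gripper_width: 0.0552
```

Run:
```python
from h import *
go([.477,-.211,.012],4.6)
```

```text
pos [ 0.4773 -0.2109  0.0164] t 4.125 slide [-0.3  4.4 -0.1] roll opts [-1.000e-01  1.799e+02] j6 -2.153 F [ 0.2 -0.9  0.3] w 0.0552
```

Call:
carry_out(motion=[{"gripper": 0.55, "slide": [0, 0, 0], "roll": 0}, {"gripper": 0.5, "slide": [0, 0, 0], "roll": 0}, {"gripper": 0.4, "slide": [0, 0, 0], "roll": 0}, {"gripper": 0.3, "slide": [0, 0, 0], "roll": 0}, {"gripper": 0.3, "slide": [0, 0, 0], "roll": 0}, {"gripper": 0.3, "slide": [0, 0, 0], "roll": 0}])

```text
time_s: 4.88
position: [0.4774, -0.211, 0.017]
tcp_rot: [0.707, 0.028, -0.028, -0.706]
ft_force: [-3.0, 1.9, 9.5]
gripper_width: 0.0361
```

Run:
```python
from h import *
go([.477,-.211,.012],4.6)
p,d=cap('scene','scene4'); q=cv2.resize(p[200:275,150:250],(800,600),interpolation=cv2.INTER_CUBIC); cv2.imwrite('pics/s4.png',q[...,::-1])
go([.477,-.211,.012],4.6)
```

```text
pos [ 0.4774 -0.211   0.017 ] t 4.875 slide [-0.4  5.   0. ] roll opts [-1.000e-01  1.799e+02] j6 -2.153 F [-3.   1.9  9.5] w 0.0361
pos [ 0.4774 -0.211   0.017 ] t 4.925 slide [-0.4  5.   0. ] roll opts [-1.000e-01  1.799e+02] j6 -2.153 F [-3.2  1.6  9.6] w 0.0357
```

View pics/s4.png

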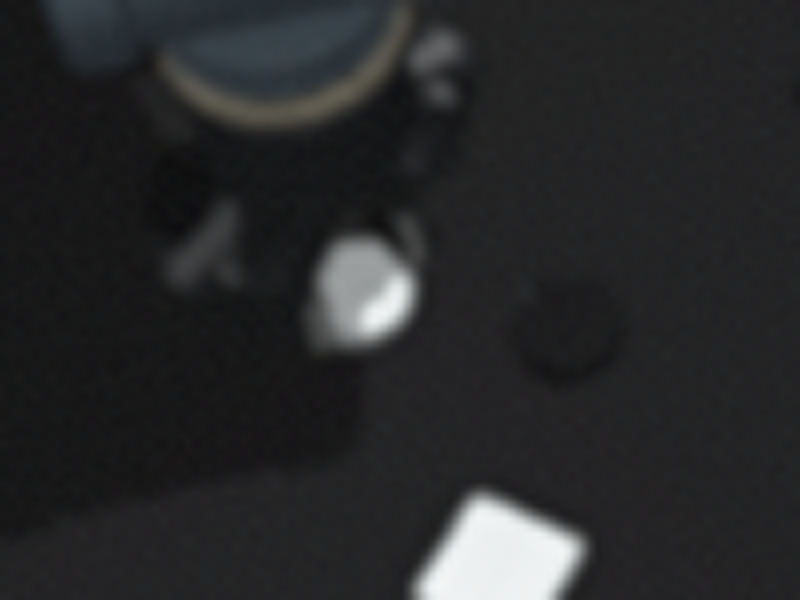

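The width reads 36 mm, which is below the 40 mm diameter, and there is 9.5 N upward. The fingertips have ridden up onto the disc's rim because the pads stand farther back at this opening. I'll reopen, go about 6 mm lower and grip again.

Call:
carry_out(motion=[{"gripper": 0.45, "slide": [0, 0, 0], "roll": 0}, {"gripper": 0.65, "slide": [0, 0, 0], "roll": 0}, {"gripper": 0.65, "slide": [0, 0, 0], "roll": 0}, {"gripper": 0.65, "slide": [0, 0, 0], "roll": 0}, {"gripper": 0.65, "slide": [0, 0, 0], "roll": 0}])

```text
time_s: 5.55
position: [0.4774, -0.211, 0.017]
tcp_rot: [0.707, 0.028, -0.028, -0.706]
ft_force: [-0.4, -1.0, -0.0]
gripper_width: 0.0557
```

Run:
```python
from h import *
go([.477,-.211,.0105],4.6)
p,d=cap('scene','scene5'); q=cv2.resize(p[200:275,150:250],(800,600),interpolation=cv2.INTER_CUBIC); cv2.imwrite('pics/s5.png',q[...,::-1])
```

```text
pos [ 0.4774 -0.211   0.017 ] t 5.55 slide [-0.4  6.5  0. ] roll opts [-1.000e-01  1.799e+02] j6 -2.153 F [-0.4 -1.  -0. ] w 0.0557
```

View pics/s5.png

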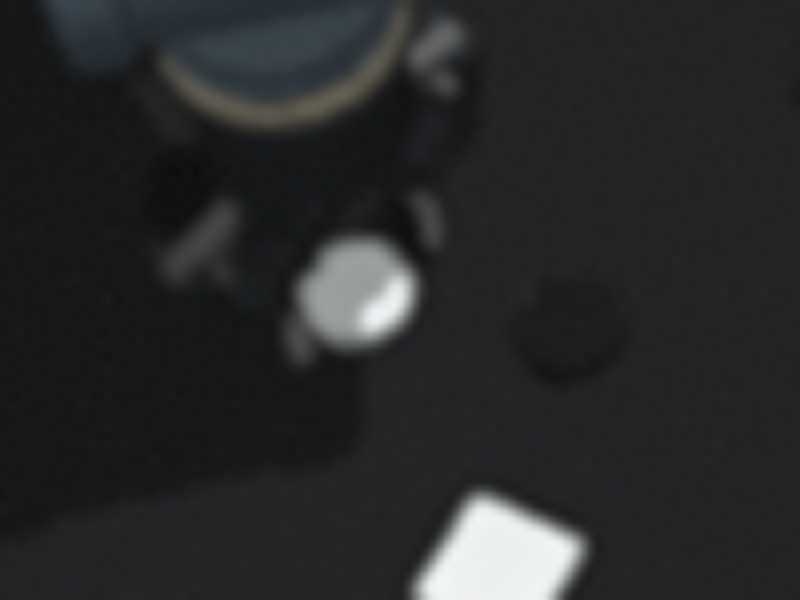

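The disc at crop (359,294) is lying flat and undisturbed, centred between the tips at (297,350) and (433,235). Going 6.5 mm lower in small steps.

Call:
carry_out(motion=[{"gripper": 0.65, "slide": [0, 3, 0], "roll": 0}, {"gripper": 0.65, "slide": [0, 5, 0], "roll": 0}, {"gripper": 0.65, "slide": [0, 6, 0], "roll": 0}, {"gripper": 0.65, "slide": [0, 6.5, 0], "roll": 0}])

```text
time_s: 6.1
position: [0.4774, -0.211, 0.0104]
tcp_rot: [0.707, 0.028, -0.028, -0.706]
ft_force: [-0.6, 0.6, 0.7]
gripper_width: 0.0557
```

Call:
carry_out(motion=[{"gripper": 0.52, "slide": [0, 0, 0], "roll": 0}, {"gripper": 0.5, "slide": [0, 0, 0], "roll": 0}, {"gripper": 0.48, "slide": [0, 0, 0], "roll": 0}])

```text
time_s: 6.48
position: [0.4788, -0.2117, 0.0123]
tcp_rot: [0.708, 0.029, -0.026, -0.706]
ft_force: [-2.3, 1.0, 22.3]
gripper_width: 0.0411
```

Call:
carry_out(motion=[{"gripper": 0.48, "slide": [-1, -0.5, 0], "roll": 0}, {"gripper": 0.48, "slide": [-1, -0.5, 0], "roll": 0}])

```text
time_s: 6.72
position: [0.4778, -0.2118, 0.0129]
tcp_rot: [0.708, 0.029, -0.026, -0.706]
ft_force: [0.3, -0.1, 0.1]
gripper_width: 0.0411
```

Call:
carry_out(motion=[{"gripper": 0.4, "slide": [0, -0.3, 0], "roll": 0}, {"gripper": 0.3, "slide": [0, -0.3, 0], "roll": 0}, {"gripper": 0.3, "slide": [0, -0.3, 0], "roll": 0}, {"gripper": 0.3, "slide": [0, -0.3, 0], "roll": 0}])

```text
time_s: 7.22
position: [0.4778, -0.2118, 0.0134]
tcp_rot: [0.708, 0.029, -0.027, -0.706]
ft_force: [-1.7, 0.4, 7.3]
gripper_width: 0.0368
```

Run:
```python
from h import *
go([.477,-.211,.0105],4.6)
p,d=cap('scene','scene6'); q=cv2.resize(p[200:275,150:250],(800,600),interpolation=cv2.INTER_CUBIC); cv2.imwrite('pics/s6.png',q[...,::-1])
go([.477,-.211,.0105],4.6)
```

```text
pos [ 0.4778 -0.2118  0.0134] t 7.225 slide [-0.8  2.9  0.9] roll opts [-1.000e-01  1.799e+02] j6 -2.154 F [-1.7  0.4  7.3] w 0.0368
pos [ 0.4778 -0.2118  0.0133] t 7.275 slide [-0.7  2.8  0.8] roll opts [-1.000e-01  1.799e+02] j6 -2.154 F [-1.9  0.8  6.5] w 0.037
```

View pics/s6.png

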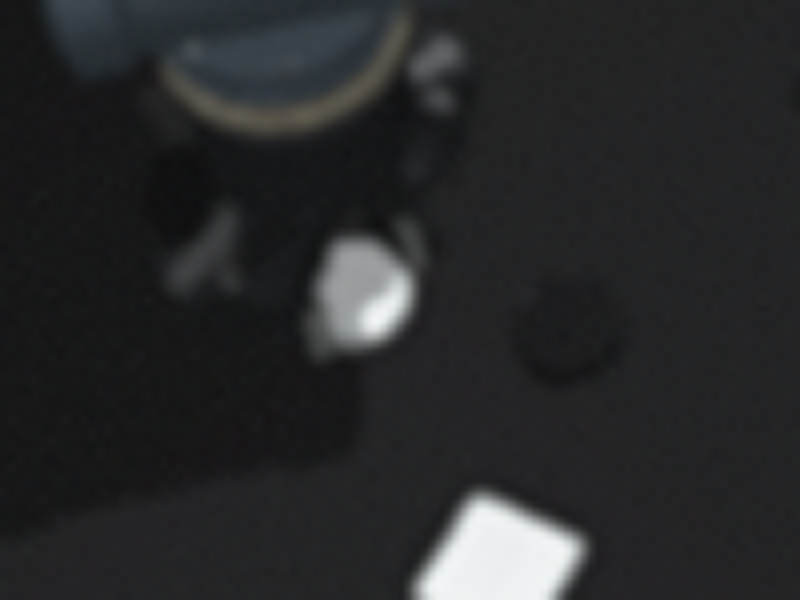

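The width is again about 37 mm, even with the tips right at bench level, so this may be a real grip with compliant pads. Test with a small lift.

Call:
carry_out(motion=[{"gripper": 0.3, "slide": [0, -3, 0], "roll": 0}, {"gripper": 0.3, "slide": [0, -10, 0], "roll": 0}, {"gripper": 0.3, "slide": [0, -20, 0], "roll": 0}, {"gripper": 0.3, "slide": [0, -30, 0], "roll": 0}, {"gripper": 0.3, "slide": [0, -40, 0], "roll": 0}, {"gripper": 0.3, "slide": [0, -40, 0], "roll": 0}])

```text
time_s: 8.02
position: [0.4781, -0.2119, 0.0543]
tcp_rot: [0.708, 0.029, -0.026, -0.705]
ft_force: [-0.5, -0.8, -0.5]
gripper_width: 0.0369
```

Run:
```python
from h import *
go([.477,-.211,.0105],4.6)
p,d=cap('scene','scene7'); q=cv2.resize(p[180:270,150:270],(800,600),interpolation=cv2.INTER_CUBIC); cv2.imwrite('pics/s7.png',q[...,::-1])
```

```text
pos [ 0.4781 -0.2119  0.0543] t 8.025 slide [-1.2 43.8  1.1] roll opts [-1.000e-01  1.799e+02] j6 -2.154 F [-0.5 -0.8 -0.5] w 0.0369
```

View pics/s7.png

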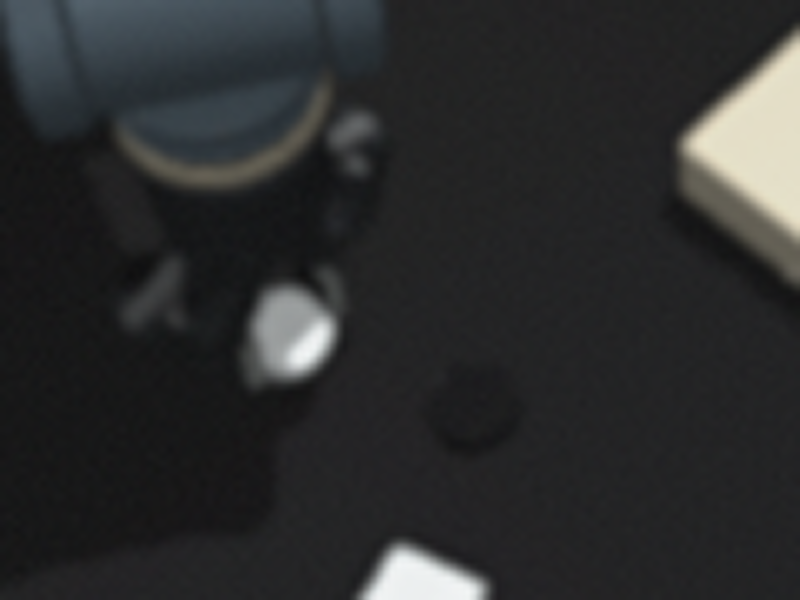

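The disc came up with the gripper: it is now between the tips at crop (293,333) and the bench below is empty. The grip is real. Next, hover over the nest.

Run:
```python
from h import *
go([.5755,.1888,.14],4.6)
print(R.from_quat(manip.observe()['tcp_rot']).as_matrix().round(3))
```

```text
pos [ 0.4778 -0.2118  0.0537] t 8.075 slide [128.9 -87.1 391.4] roll opts [-1.000e-01  1.799e+02] j6 -2.154 F [-0.5  0.9 -1.9] w 0.0371
[[ 0.997  0.004 -0.078]
 [ 0.078 -0.003  0.997]
 [ 0.004 -1.    -0.003]]
```

Call:
carry_out(motion=[{"gripper": 0.3, "slide": [0, -30, 0], "roll": 0}, {"gripper": 0.3, "slide": [0, -70, 0], "roll": 0}, {"gripper": 0.3, "slide": [10, -100, 20], "roll": 0}, {"gripper": 0.3, "slide": [22, -100, 55], "roll": 0}, {"gripper": 0.3, "slide": [35, -100, 95], "roll": 0}, {"gripper": 0.3, "slide": [48, -100, 135], "roll": 0}, {"gripper": 0.3, "slide": [61, -100, 175], "roll": 0}, {"gripper": 0.3, "slide": [74, -100, 215], "roll": 0}, {"gripper": 0.3, "slide": [87, -100, 255], "roll": 0}, {"gripper": 0.3, "slide": [100, -100, 295], "roll": 0}, {"gripper": 0.3, "slide": [112, -95, 335], "roll": 0}, {"gripper": 0.3, "slide": [122, -90, 370], "roll": 0}, {"gripper": 0.3, "slide": [128, -87, 388], "roll": 0}, {"gripper": 0.3, "slide": [129, -87, 391.5], "roll": 0}, {"gripper": 0.3, "slide": [129, -87, 391.5], "roll": 0}])

```text
time_s: 9.95
position: [0.5755, 0.1881, 0.1399]
tcp_rot: [0.708, 0.029, -0.026, -0.705]
ft_force: [0.8, -0.2, -0.9]
gripper_width: 0.0368
```

Run:
```python
from h import *
go([.5755,.1888,.0645],4.6)
p,d=cap('scene','scene8'); q=cv2.resize(p[110:215,250:390],(800,600),interpolation=cv2.INTER_CUBIC); cv2.imwrite('pics/s8.png',q[...,::-1])
p,d=cap('top','top8'); q=cv2.resize(p[120:225,130:270],(800,600),interpolation=cv2.INTER_CUBIC); cv2.imwrite('pics/t8.png',q[...,::-1])
```

```text
pos [0.5755 0.1881 0.1399] t 9.95 slide [-0.2 75.4  1. ] roll opts [-1.000e-01  1.799e+02] j6 -1.405 F [ 0.8 -0.2 -0.9] w 0.0368
```

View pics/s8.png

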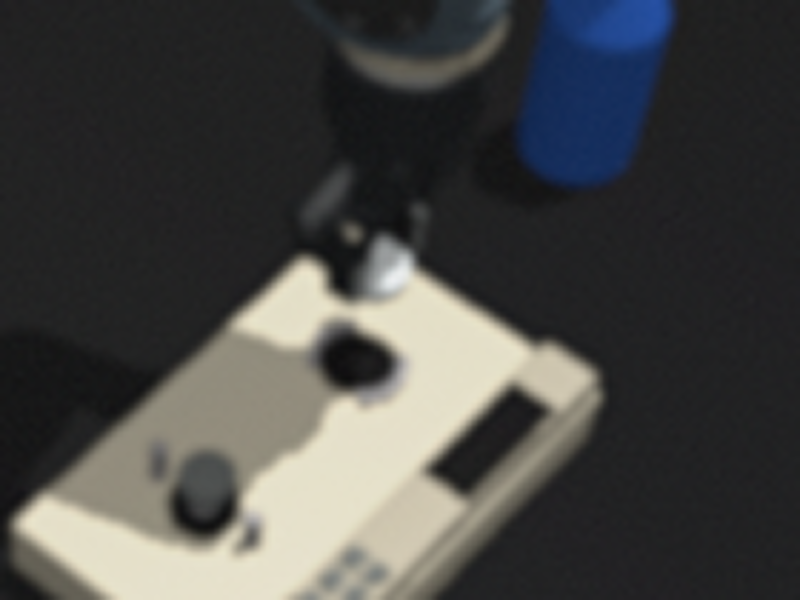

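View pics/t8.png

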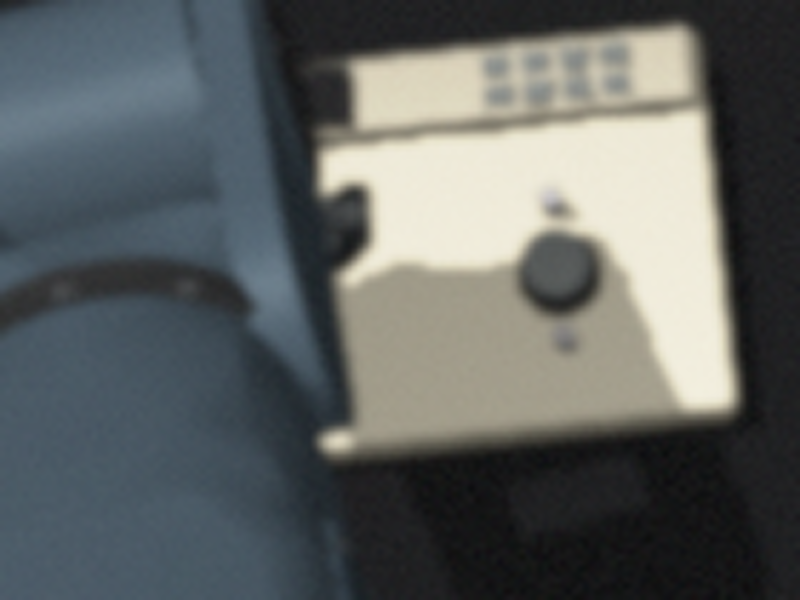

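The scene view shows the disc held at crop (375,267), above the nest at (355,357). The top view is blocked. I'll descend to just above the rims and compare disc and nest in the scene view.

Call:
carry_out(motion=[{"gripper": 0.3, "slide": [0, 15, 0.5], "roll": 0}, {"gripper": 0.3, "slide": [0, 35, 0.5], "roll": 0}, {"gripper": 0.3, "slide": [0, 52, 0.5], "roll": 0}, {"gripper": 0.3, "slide": [0, 61, 0.5], "roll": 0}, {"gripper": 0.3, "slide": [0, 64, 0.5], "roll": 0}, {"gripper": 0.3, "slide": [0, 64, 0.5], "roll": 0}])

```text
time_s: 10.8
position: [0.576, 0.1882, 0.0762]
tcp_rot: [0.708, 0.029, -0.026, -0.705]
ft_force: [-0.8, 0.7, -1.2]
gripper_width: 0.037
```

Run:
```python
from h import *
go([.5755,.1888,.0645],4.6)
p,d=cap('scene','scene9'); x0,y0=285,145
q=cv2.resize(p[y0:y0+45,x0:x0+60],(800,600),interpolation=cv2.INTER_CUBIC)
# predicted disc-top outline if centred on nest (scene est) at present height
z=manip.observe()['position'][2]-.0134+.008; k=800/60
q=q.copy()
def draw(c,zz,r,col):
    pts=[]
    for a in np.linspace(0,2*np.pi,60):
        u,v=proj('scene',[c[0]+r*np.cos(a),c[1]+r*np.sin(a),zz]); pts.append(((u-x0+.5)*k-.5,(v-y0+.5)*k-.5))
    cv2.polylines(q,[np.int32(np.round(pts))],True,col,1)
draw((.5748,.1876),z,.020,(255,0,0)); draw((.5748,.1876),.05,.0225,(0,255,0))
cv2.imwrite('pics/s9.png',q[...,::-1])
```

```text
pos [0.576  0.1882 0.0762] t 10.8 slide [-0.5 11.7  0.7] roll opts [ -0.2 179.8] j6 -1.404 F [-0.8  0.7 -1.2] w 0.037
```

View pics/s9.png

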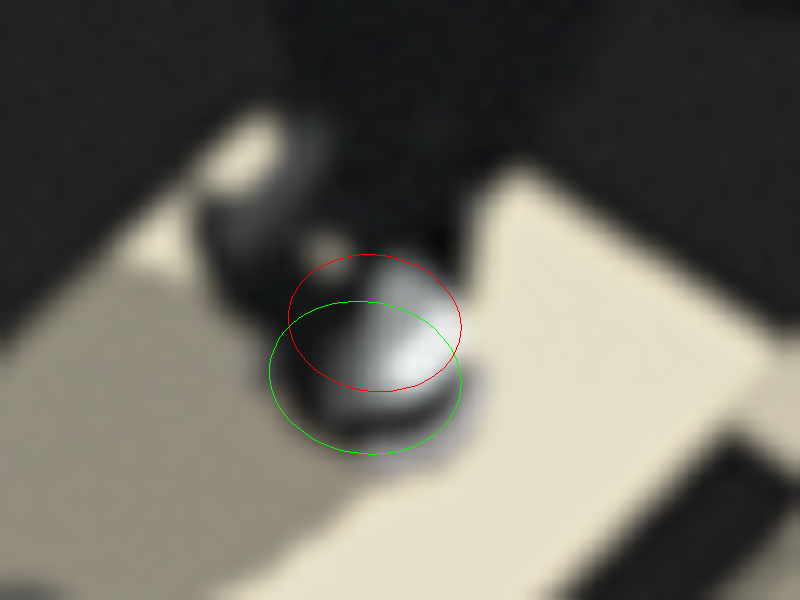

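In the scene crop the held disc, with its right edge near x=466 and lower edge near y=405, matches the centred outline to about 1 mm. The bench-to-nest displacements from both cameras agree with the TCP displacement of (98.2, 400.0) mm. Lowering.

Call:
carry_out(motion=[{"gripper": 0.3, "slide": [0, 3, 0], "roll": 0}, {"gripper": 0.3, "slide": [0, 6, 0], "roll": 0}, {"gripper": 0.3, "slide": [0, 9, 0], "roll": 0}, {"gripper": 0.3, "slide": [0, 11, 0], "roll": 0}, {"gripper": 0.3, "slide": [0, 11.5, 0], "roll": 0}, {"gripper": 0.3, "slide": [0, 11.5, 0], "roll": 0}])

```text
time_s: 11.6
position: [0.5761, 0.1882, 0.065]
tcp_rot: [0.708, 0.029, -0.026, -0.705]
ft_force: [-0.7, -0.8, -0.4]
gripper_width: 0.0367
```

Run:
```python
from h import *
go([.576,.1882,.0634],4.6)
p,d=cap('scene','scene10'); x0,y0=285,145
q=cv2.resize(p[y0:y0+45,x0:x0+60],(800,600),interpolation=cv2.INTER_CUBIC)
cv2.imwrite('pics/s10.png',q[...,::-1])
```

```text
pos [0.5761 0.1882 0.065 ] t 11.6 slide [-0.1  1.6  0. ] roll opts [ -0.2 179.8] j6 -1.404 F [-0.7 -0.8 -0.4] w 0.0367
```

View pics/s10.png

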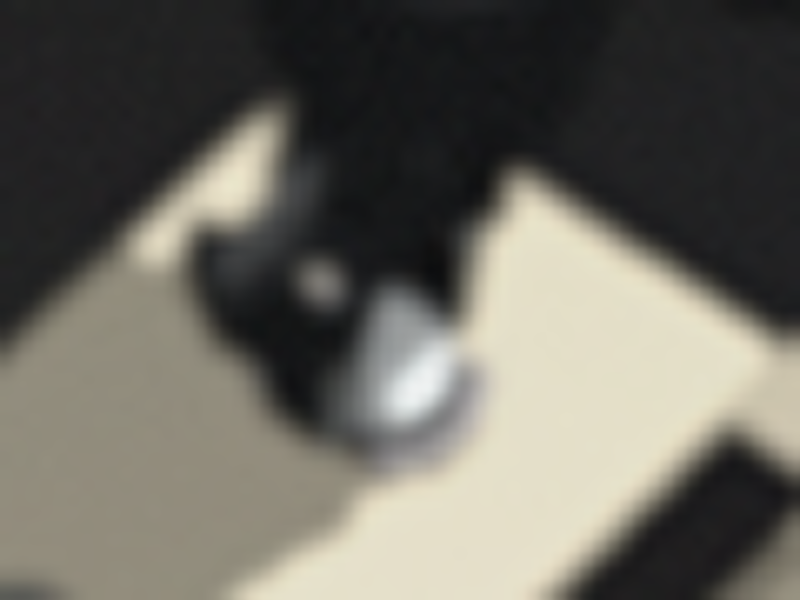

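No contact force, and the disc is already below the rim tops and inside the rims. Down another 1.2 mm, then release gently.

Call:
carry_out(motion=[{"gripper": 0.3, "slide": [0, 0.8, 0], "roll": 0}, {"gripper": 0.3, "slide": [0, 1.2, 0], "roll": 0}, {"gripper": 0.3, "slide": [0, 1.3, 0], "roll": 0}])

```text
time_s: 12.02
position: [0.5762, 0.1882, 0.0637]
tcp_rot: [0.708, 0.029, -0.026, -0.705]
ft_force: [-0.5, 0.3, -1.1]
gripper_width: 0.0367
```

Call:
carry_out(motion=[{"gripper": 0.45, "slide": [0, 0, 0], "roll": 0}, {"gripper": 0.5, "slide": [0, 0, 0], "roll": 0}, {"gripper": 0.6, "slide": [0, 0, 0], "roll": 0}, {"gripper": 0.65, "slide": [0, 0, 0], "roll": 0}, {"gripper": 0.65, "slide": [0, 0, 0], "roll": 0}])

```text
time_s: 12.65
position: [0.5762, 0.1882, 0.0638]
tcp_rot: [0.708, 0.029, -0.026, -0.705]
ft_force: [0.3, 0.1, 0.0]
gripper_width: 0.0553
```

Run:
```python
from h import *
go([.576,.1882,.0634],4.6)
p,d=cap('scene','scene11'); x0,y0=285,145
q=cv2.resize(p[y0:y0+45,x0:x0+60],(800,600),interpolation=cv2.INTER_CUBIC)
cv2.imwrite('pics/s11.png',q[...,::-1])
```

```text
pos [0.5762 0.1882 0.0638] t 12.65 slide [-0.2  0.4  0. ] roll opts [ -0.2 179.8] j6 -1.404 F [0.3 0.1 0. ] w 0.0553
```

View pics/s11.png

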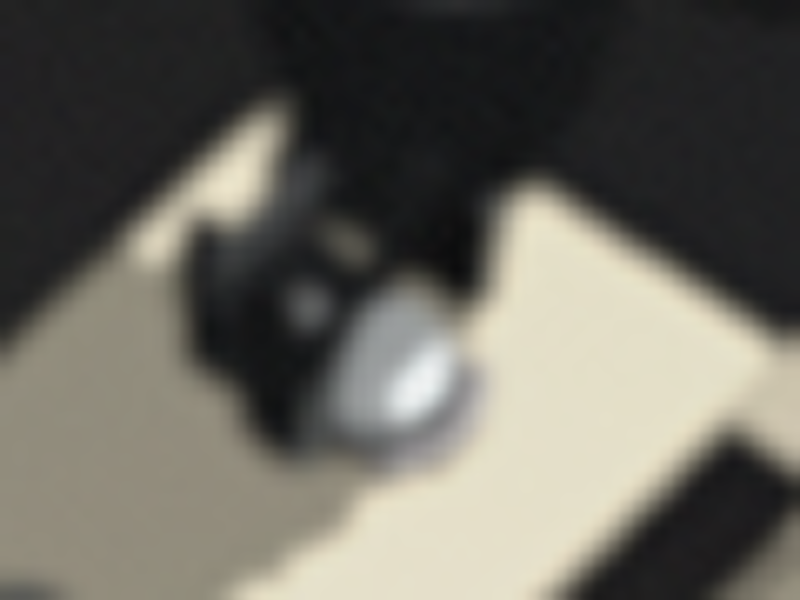

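Released: the fingers are clear of the disc, which sits within the rims. Lifting straight up, then moving above the key.

Call:
carry_out(motion=[{"gripper": 0.65, "slide": [0, -5, 0], "roll": 0}, {"gripper": 0.65, "slide": [0, -15, 0], "roll": 0}, {"gripper": 0.65, "slide": [0, -35, 0], "roll": 0}, {"gripper": 0.5, "slide": [0, -65, 0], "roll": 0}, {"gripper": 0.2, "slide": [0, -95, -20], "roll": 0}, {"gripper": 0, "slide": [0, -95, -50], "roll": 0}, {"gripper": 0, "slide": [0, -95, -85], "roll": 0}, {"gripper": 0, "slide": [0, -95, -115], "roll": 0}, {"gripper": 0, "slide": [0, -95, -130], "roll": 0}, {"gripper": 0, "slide": [0, -95, -130], "roll": 0}])

```text
time_s: 13.95
position: [0.5859, 0.0585, 0.1599]
tcp_rot: [0.708, 0.029, -0.025, -0.705]
ft_force: [-0.1, -0.2, -0.4]
gripper_width: -0.0001
```

Run:
```python
from h import *
s=manip.observe(); print(s['position'],s['gripper_width'],s['ft_force'],s['time_s'])
ims=[]
for n,(x0,y0) in(('scene',(250,140)),('top',(140,120))):
    p,d=cap(n,n+'12'); ims.append(cv2.resize(p[y0:y0+100,x0:x0+130],(400,308),interpolation=cv2.INTER_CUBIC))
    u=d.shape
cv2.imwrite('pics/s12.png',np.hstack(ims)[...,::-1])
# key candidates
N=np.array([.576,.1882]); y=np.radians(4.6); K=N-.13*np.array([-np.sin(y),np.cos(y)]); print('key from nest',K)
for n in('scene','top'): print(n,np.round(proj(n,[*K,.084]),1))
```

```text
[0.58593156 0.05851349 0.15990627] -0.00012891978403629665 [-0.10062884 -0.22431392 -0.37614391] 13.95
key from nest [0.58642586 0.05861875]
scene [286.1 192.1]
top [227.3 165.3]
```

View pics/s12.png

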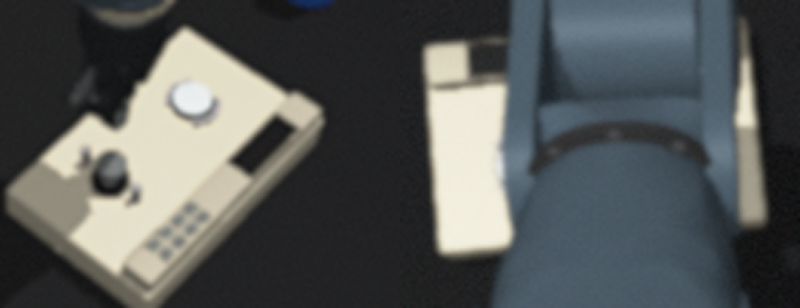

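The disc lies flat in the nest at left crop (192,99). The predicted key centre (0.586, 0.0586) reprojects within 0.5 px of the cap seen in both views. Going down to just above the cap.

Run:
```python
from h import *
go([.5864,.0586,.100],4.6)
im=cv2.imread('pics/scene12.png'); x0,y0=290,150; cv2.imwrite('pics/nest12.png',cv2.resize(im[y0:y0+45,x0:x0+60],(800,600),interpolation=cv2.INTER_CUBIC))
```

```text
pos [0.5857 0.0596 0.1595] t 14.05 slide [ 0.3 59.5 -0.9] roll opts [ -0.2 179.8] j6 -1.623 F [-0.8 -0.6  0.7] w -0.0006
```

View pics/nest12.png

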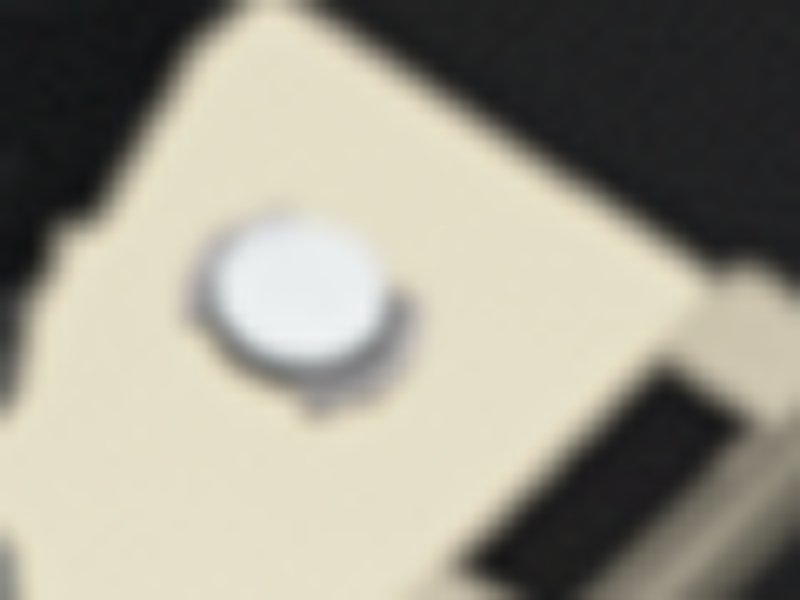

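Call:
carry_out(motion=[{"gripper": 0, "slide": [0.5, 15, 0], "roll": 0}, {"gripper": 0, "slide": [0.5, 35, 0], "roll": 0}, {"gripper": 0, "slide": [0.5, 50, 0], "roll": 0}, {"gripper": 0, "slide": [0.5, 57, 0], "roll": 0}, {"gripper": 0, "slide": [0.5, 59, 0], "roll": 0}, {"gripper": 0, "slide": [0.5, 59, 0], "roll": 0}])

```text
time_s: 14.8
position: [0.5868, 0.0595, 0.1008]
tcp_rot: [0.708, 0.029, -0.025, -0.706]
ft_force: [0.3, -1.1, 0.4]
gripper_width: -0.0001
```

The nest crop shows the disc centred between both rims: ellipse at (300,290), with the rims at (200,280) and (390,350). Now feeling for the key top in small steps.

Call:
carry_out(motion=[{"gripper": 0, "slide": [0, 1, -0.5], "roll": 0}, {"gripper": 0, "slide": [0, 2, -0.5], "roll": 0}, {"gripper": 0, "slide": [0, 2, -0.5], "roll": 0}])

```text
time_s: 15.18
position: [0.5868, 0.059, 0.0989]
tcp_rot: [0.708, 0.029, -0.025, -0.706]
ft_force: [0.4, -0.4, -0.4]
gripper_width: -0.0001
```

Call:
carry_out(motion=[{"gripper": 0, "slide": [0, 1, 0], "roll": 0}, {"gripper": 0, "slide": [0, 1, 0], "roll": 0}])

```text
time_s: 15.42
position: [0.5869, 0.059, 0.0981]
tcp_rot: [0.708, 0.029, -0.025, -0.706]
ft_force: [-1.0, -0.4, 2.7]
gripper_width: 0.0004
```

Call:
carry_out(motion=[{"gripper": 0, "slide": [0, 1, 0], "roll": 0}, {"gripper": 0, "slide": [0, 1, 0], "roll": 0}])

```text
time_s: 15.68
position: [0.5869, 0.059, 0.0973]
tcp_rot: [0.708, 0.029, -0.025, -0.706]
ft_force: [-1.3, -0.7, 4.7]
gripper_width: 0.0003
```

Contact at TCP z ≈ 0.0982, as expected (84 + 14 mm). The target is z ≈ 0.0901.

Call:
carry_out(motion=[{"gripper": 0, "slide": [0, 1.5, 0], "roll": 0}, {"gripper": 0, "slide": [0, 3, 0], "roll": 0}, {"gripper": 0, "slide": [0, 4.5, 0], "roll": 0}, {"gripper": 0, "slide": [0, 6, 0], "roll": 0}, {"gripper": 0, "slide": [0, 6, 0], "roll": 0}])

```text
time_s: 16.3
position: [0.5869, 0.059, 0.0916]
tcp_rot: [0.708, 0.029, -0.025, -0.706]
ft_force: [-2.8, -0.3, 8.9]
gripper_width: -0.0001
```

Call:
carry_out(motion=[{"gripper": 0, "slide": [0, 1, 0], "roll": 0}, {"gripper": 0, "slide": [0, 1.6, 0], "roll": 0}, {"gripper": 0, "slide": [0, 1.6, 0], "roll": 0}])

```text
time_s: 16.68
position: [0.5869, 0.059, 0.0904]
tcp_rot: [0.708, 0.029, -0.025, -0.706]
ft_force: [-3.8, -0.9, 9.6]
gripper_width: -0.0001
```

Run:
```python
from h import *
go([.5868,.059,.0901],4.6)
p,d=cap('scene','scene13'); x0,y0=260,175; cv2.imwrite('pics/s13.png',cv2.resize(p[y0:y0+39,x0:x0+52],(800,600),interpolation=cv2.INTER_CUBIC)[...,::-1])
go([.5868,.059,.0901],4.6)
K=np.array([.5866,.0588]); y=np.radians(4.6); ex=np.array([np.cos(y),np.sin(y)])
for nm,P in(('capL',[*(K-.016*ex),.076]),('capR',[*(K+.016*ex),.076]),('post-',[*(K-.032*ex),.076]),('post+',[*(K+.032*ex),.076])):
    u,v=proj('scene',P); print(nm,round((u-x0)*800/52),round((v-y0)*600/39))
```

```text
pos [0.5869 0.059  0.0904] t 16.675 slide [-0.1  0.3  0. ] roll opts [ -0.2 179.8] j6 -1.623 F [-3.8 -0.9  9.6] w -0.0001
pos [0.5869 0.059  0.0905] t 16.725 slide [-0.1  0.3  0. ] roll opts [ -0.2 179.8] j6 -1.623 F [-4.3 -0.4  8.6] w -0.0003
capL 337 240
capR 464 333
post- 274 194
post+ 529 380
```

View pics/s13.png

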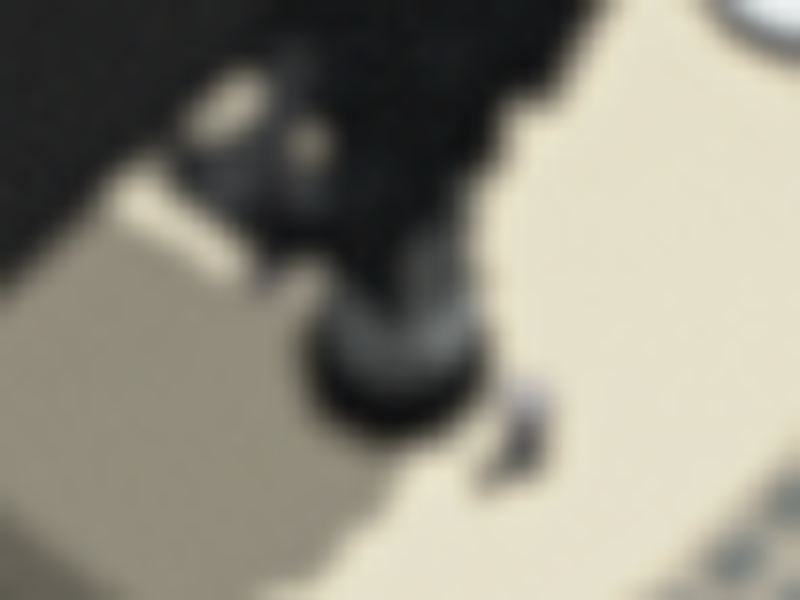

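The crop shows the cap held down by the closed fingers at (400,320), with its top about level with the visible post top at (527,385). Travel is about 7.7 mm, so I'll add 0.4 mm and hold for 2.5 s.

Call:
carry_out(motion=[{"gripper": 0, "slide": [0, 0.5, 0], "roll": 0}, {"gripper": 0, "slide": [0, 0.5, 0], "roll": 0}, {"gripper": 0, "slide": [0, 0.5, 0], "roll": 0}, {"gripper": 0, "slide": [0, 0.5, 0], "roll": 0}, {"gripper": 0, "slide": [0, 0.5, 0], "roll": 0}, {"gripper": 0, "slide": [0, 0.5, 0], "roll": 0}, {"gripper": 0, "slide": [0, 0.5, 0], "roll": 0}, {"gripper": 0, "slide": [0, 0.5, 0], "roll": 0}, {"gripper": 0, "slide": [0, 0.5, 0], "roll": 0}, {"gripper": 0, "slide": [0, 0.5, 0], "roll": 0}, {"gripper": 0, "slide": [0, 0.5, 0], "roll": 0}, {"gripper": 0, "slide": [0, 0.5, 0], "roll": 0}, {"gripper": 0, "slide": [0, 0.5, 0], "roll": 0}, {"gripper": 0, "slide": [0, 0.5, 0], "roll": 0}, {"gripper": 0, "slide": [0, 0.5, 0], "roll": 0}, {"gripper": 0, "slide": [0, 0.5, 0], "roll": 0}, {"gripper": 0, "slide": [0, 0.5, 0], "roll": 0}, {"gripper": 0, "slide": [0, 0.5, 0], "roll": 0}, {"gripper": 0, "slide": [0, 0.5, 0], "roll": 0}, {"gripper": 0, "slide": [0, 0.5, 0], "roll": 0}])

```text
time_s: 19.23
position: [0.5869, 0.059, 0.0904]
tcp_rot: [0.708, 0.029, -0.025, -0.705]
ft_force: [-4.5, 0.2, 9.0]
gripper_width: -0.0
```

Run:
```python
from h import *
go([.5868,.059,.0901],4.6)
p,d=cap('scene','scene14'); q=cv2.resize(p[130:250,240:400],(800,600),interpolation=cv2.INTER_CUBIC); cv2.imwrite('pics/s14.png',q[...,::-1])
s=manip.observe(); print(s['position'],s['ft_force'])
g0=cv2.imread('pics/scene1.png').astype(int); g1=cv2.imread('pics/scene14.png').astype(int)
for nm,b in(('tile',(255,290,195,230)),('beaker',(245,295,105,145)),('bottle',(90,145,338,370)),('blackA',(215,235,165,183)),('blackB',(232,250,212,230))):
    print(nm,abs(g0[b[0]:b[1],b[2]:b[3]]-g1[b[0]:b[1],b[2]:b[3]]).mean().round(2))
```

```text
pos [0.5869 0.059  0.0904] t 19.225 slide [-0.1  0.3 -0. ] roll opts [ -0.2 179.8] j6 -1.623 F [-4.5  0.2  9. ] w -0.0
[0.58694738 0.05900363 0.09043088] [-3.53875817 -0.07516375 10.08318709]
tile 0.81
beaker 0.84
bottle 0.95
blackA 1.0
blackB 1.03
```

View pics/s14.png

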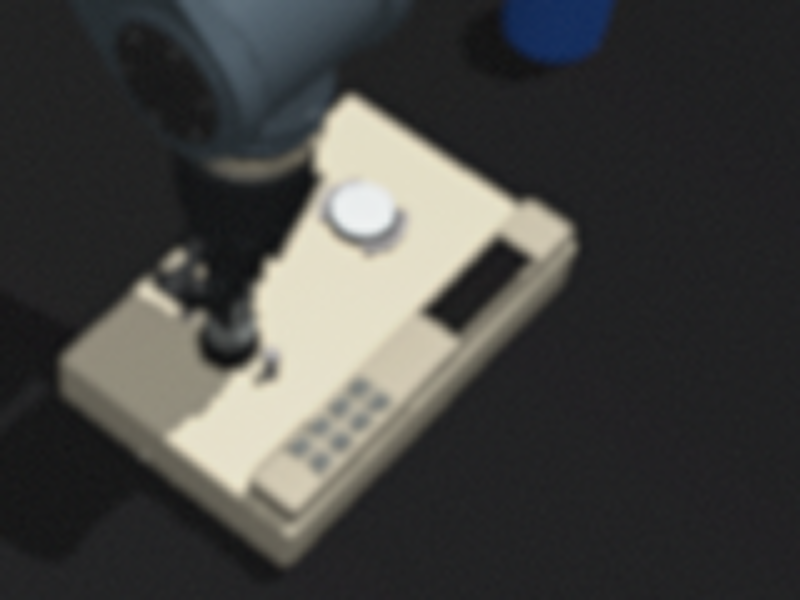

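The reading was held, but z stayed at 0.0904, about 0.3–0.4 mm short of the mark, because of arm compliance. I'll trim that and hold again for 2.5 s.

Call:
carry_out(motion=[{"gripper": 0, "slide": [0, 0.5, 0], "roll": 0}, {"gripper": 0, "slide": [0, 0.9, 0], "roll": 0}, {"gripper": 0, "slide": [0, 0.9, 0], "roll": 0}, {"gripper": 0, "slide": [0, 0.9, 0], "roll": 0}, {"gripper": 0, "slide": [0, 0.9, 0], "roll": 0}, {"gripper": 0, "slide": [0, 0.9, 0], "roll": 0}, {"gripper": 0, "slide": [0, 0.9, 0], "roll": 0}, {"gripper": 0, "slide": [0, 0.9, 0], "roll": 0}, {"gripper": 0, "slide": [0, 0.9, 0], "roll": 0}, {"gripper": 0, "slide": [0, 0.9, 0], "roll": 0}, {"gripper": 0, "slide": [0, 0.9, 0], "roll": 0}, {"gripper": 0, "slide": [0, 0.9, 0], "roll": 0}, {"gripper": 0, "slide": [0, 0.9, 0], "roll": 0}, {"gripper": 0, "slide": [0, 0.9, 0], "roll": 0}, {"gripper": 0, "slide": [0, 0.9, 0], "roll": 0}, {"gripper": 0, "slide": [0, 0.9, 0], "roll": 0}, {"gripper": 0, "slide": [0, 0.9, 0], "roll": 0}, {"gripper": 0, "slide": [0, 0.9, 0], "roll": 0}, {"gripper": 0, "slide": [0, 0.9, 0], "roll": 0}, {"gripper": 0, "slide": [0, 0.9, 0], "roll": 0}])

```text
time_s: 21.78
position: [0.5869, 0.059, 0.0901]
tcp_rot: [0.708, 0.029, -0.025, -0.705]
ft_force: [-4.5, 0.6, 9.6]
gripper_width: 0.0
```

```bash
python3 -c "
from h import *
s=manip.observe(); print(s['position'],s['ft_force'],s['time_s']); print(manip.finish_job())"
```

```text
[0.58692277 0.05899547 0.09005119] [-4.51184518  0.59320991  9.6227198 ] 21.775
the job is handed in; nothing more can be done
None
```

The disc is lying flat in the nest, released. I handed the job in at 21.8 s with the closed fingers still holding the key at its reading mark. The program gave no verdict.

**Disc:** The first grip closed to about 36 mm, less than the 40 mm diameter. I took that for the fingertips riding up on the rim and reopened. The second grip, lower down, read about 37 mm, and a test lift showed it was sound. The scene view after release shows the disc inside both rims. The top view was blocked by the wrist, so this rests on one camera.

**Key:** The fingers touched the key at TCP z ≈ 0.098 and finished at 0.0901, about 8.0 mm of travel. The final force was 9.6 N, against about 10 N expected at the mark. I held it about 2.5 s at roughly 7.7 mm, then 2.5 s at about 8.0 mm. The highest push I read on the key was about 10 N, well short of the 16 N at the bottom stop.

**Side force:** About 4.5 N sideways showed on the tool while holding the key. I did not find the cause.

**Bystanders:** The tile, beaker, bottle and both black look-alikes look the same in the first image and the one taken during the hold.

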